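Fit a UV lamp in its clips and prove the interlock switch

ROBOT

A 6-joint arm with a two-finger parallel gripper is mounted at the origin on the work surface. World frame = base frame: x ahead of the robot, y to its left, z up, the work surface at z = 0. Lengths are in m, angles in rad, forces in N, time in s.
With the tool pointing down it reaches from about 0.275 to 0.85 m from the base axis. Payload 5.2 kg.
Tool frame: the origin (TCP) lies at the very end of the fingers, on their centre line; the grasp point (between the pads) lies 19 mm behind it; z points along the fingers, y is the line along which they close (so a half turn about z gives the same grasp; the last joint's range is limited). The gripper opens to 85 mm and grips with 20 to 120 N. Pads are 22 mm wide; open, the fingers measure 114 mm over their backs; the gripper's body (76 mm by 85 mm) begins 54 mm behind the grasp point. The pads swing forward as they close: fully open they stand 13 mm farther back than shut.
Start: joints at [-0.203, 0.259, 1.535, -0, 1.348, -0.203], TCP at [0.55, 0, 0.231] pointing down, gripper open.
Joint ranges: [-3.14, 3.14], [-0.91, 2.08], [0.19, 2.58], [-1.22, 4.36], [0.22, 2.71], [-3.12, 3.12]. Speed limits (rad/s): [2.57, 2.57, 3.14, 3.14, 3.14, 3.14].

INTERFACE

Orientations are given as a rotation vector (axis times angle).
In Python, from cell import arm gives the robot as it stands. The module is installed in compiled form; this text tells all that it offers.
- The arm moves only by the tool move_arm, never from a script. Its arguments are lists of equal length, an entry for each row: "travel": the shift along the world's x, y, z in mm, a list of three; "dr": the turn, a rotation vector about the world's x, y, z in rad, a list of three; "hand": the closure, from -1 (fully open) to 1 (shut). In form: {"travel": [[x, y, z], ...], "dr": [[rx, ry, rz], ...], "hand": [hand, ...]}. A call has 1 to 8 rows; each row is the pose to reach, as a shift and turn from the pose commanded when the call began; what a row does not reach only later rows make up. A row lasts 1/10 s, in which the tool goes at most 50 mm and 8.59 degrees, less where a joint would pass 70% of its speed; a pose out of reach is approached as far as the arm can. A call with a gripper value outside its range is refused whole. The fingers move at their own pace and stop on an object; the grip force is fixed at half the most. Time passes only in rows, so rows that repeat a pose let the fingers close. It gives the time, the measured TCP pose, the force, the opening and the grip force at its end, in the units of the state.
- arm.get_obs(): the state, without advancing time (a new reading comes with each control period).
- arm.grab_frame(name): name is "scene" or "side" or "wrist"; returns (picture, depth): 384x512x3 uint8, red, green, blue; 384x512 float32, m along the optical axis (not along the pixel's ray), 0 where there is no reading.
- arm.camera_model(name): a dict with "mtx" (3x3 intrinsics, pixels), "world_from_camera" (4x4, takes a point from camera to world coordinates). Camera axes: x right, y up, looking along -z (the intrinsics and any distortion apply to the point x, -y, -z); pixel columns grow to the right and rows downward; lengths in m; the calibration is good to about 2 mm. A picture is of the moment at which its call begins: read the wrist's pose just before it. camera_model takes no time and is no camera call; for the wrist camera it gives the pose at the moment of the call.
- arm.finish_job(): hands the job in; it is judged then, once.
The state is a dict: "time_s": time; "joint_positions": joint angles; "qd": joint speeds; "tau": joint torques, N m; "tcp_pos": TCP position; "tool_rot": TCP orientation; "wrist_force": force on the tool from outside, world axes, zero at the start; "torque": the same for the moment, N m; "finger_gap": finger opening in m; "grasp_force": force on a finger pad.
Only numpy, scipy, OpenCV 4.12 (cv2) and the standard library are available. Lean on these libraries where they do the work, as an engineer would, in place of code of your own. Each camera call takes 0.05 s, during which the arm holds its last target. There are 200 camera calls.

TASK

Draw the white lamp tube out of the plywood storage sleeve by its blue end and lay it down on the bench, then take it again by the middle and press it down between the end cheeks of the grey holder until it snaps fully home under the orange sprung jaw. Then, with the lamp home and let go, prove the interlock: push the roller arm of the yellow switch sideways towards its red stop, about half-way, so that it trips, without driving it on to the stop, and let it spring back. Do not drop the lamp or knock over the amber bottles.

Things in the scene. Friction and masses are not known exactly. Their poses are not given: they have to be found in the camera images.
- lamp: UV lamp tube, 190 long, 0.12 kg, rigid: white tube of diameter 20 between two square blue end caps, each 30 x 30 and 30 long. Origin at its middle, on the tube's axis; x along the tube. It lies on its square caps, so its axis is 15 above what it lies on. At the start it lies in the sleeve, its +x end sticking out of the mouth by 46 to 54 (the cap and a bit of tube); only that end can be reached.
- sleeve: fixed plywood storage sleeve, a low covered channel with a blue strip on top: 150 (x) x 46 (y), 50 high; channel 34 wide and 36 high, its floor 8 above the bench, closed at the -x end. Origin at the centre of its underside. Its open mouth faces its +x, 75 from the origin; the lamp slides out along +x. A tongue of the floor, 16 wide, runs on to 112 from the origin under the cap.
- holder: fixed grey lamp holder, base 100 (x) x 250 (y) x 12, origin at the centre of its underside, z up. The lamp lies in it along y. White end cheeks, inner faces at y = +-108, reach 112 up. Two fork clips, each 14 wide, centred at y = +-45, 83 high at their top; each has a fixed grey flared prong on +x and an orange jaw finger on -x. Between the clips (|y| below 35) nothing is higher than 26.
- seat (a point): where the middle of the lamp's axis comes to lie when the lamp is home in the clips: 52 above the bench, on the holder's middle; axes as the holder's. The lamp enters from straight above, within about 4 mm of the seat's x; the flared prong and the jaw's lip guide it.
- jaw (a joint): the orange sprung jaw of both clips (one part), rad: 0 closed, grows as the lamp pushes it aside (to about 0.1 as the lamp passes). It takes about 4 to 9 N to push the lamp past; then the lamp rests on the rigid forks and the jaw springs back to 0 over it. Each jaw finger has a flared lip, its top 83 above the bench, that guides the lamp in; its nose, which comes to lie over the lamp, is 62 above the bench.
- switch: fixed yellow interlock switch on a dark foot 85 (x) x 75 (y). Origin at the centre of its underside, z up. Its steel roller arm points straight up at rest and swings sideways to the switch's own +y only, towards a red stop block on that side (block 82 to 102 above the bench, 38 to 52 out along +y). The yellow housing ends 100 above the bench; the arm stands clear above it. The switch may have changed places with the small black timer.
- roller (a point): centre of the black roller (diameter 22, 16 long along the switch's x) at the arm's upper end: at rest 150 above the bench, 27 to the switch's -x. The arm is 70 long from its pivot (80 above the bench, axis along the switch's x) to here.
- lever (a joint): angle of the roller arm, rad: 0 upright at rest, grows as it swings to the switch's +y; it trips at 0.4, is driven too far at 0.9, hits the stop at 1.1. A spring brings it back to 0; at 0.6 it pushes back with about 3 N at the roller.
- bottle1: amber dropper bottle, loose, diameter 32, 85 high, origin at the centre of its underside
- bottle2: another such bottle
- bottle3: another such bottle

How it is judged:
On the way, in this order (a step that is already met when the one before it is completed fails the run):
1. the lamp is out of the sleeve, lying on the bench, let go (x of lamp in the frame of sleeve above 0.19 m and height (world z) of lamp below 0.022 m and linear speed of lamp below 0.03 m/s and contact force between the fingers and lamp below 0.1 N), for 0.15 s.
2. the lamp is home in both clips under the closed jaw, and let go (x of lamp in the frame of seat between -0.004 and 0.004 m and z of lamp in the frame of seat between -0.003 and 0.003 m and y of lamp in the frame of seat between -0.013 and 0.013 m and angle between the x axis of lamp and the y axis of holder, either way round below 0.06 rad and value of joint jaw below 0.05 rad and contact force between the fingers and lamp below 0.1 N), for 0.2 s.
3. the switch's roller arm is pushed past its trip angle (0.4 rad), with the lamp home (x of lamp in the frame of seat between -0.004 and 0.004 m and z of lamp in the frame of seat between -0.003 and 0.003 m and y of lamp in the frame of seat between -0.013 and 0.013 m and angle between the x axis of lamp and the y axis of holder, either way round below 0.06 rad and value of joint jaw below 0.05 rad and value of joint lever above 0.4 rad), for 0.1 s.
At the end, for the whole second after the job is handed in: The lamp lies at rest in the holder's clips: its middle within 4 mm across, 3 mm in height and 13 mm along of the seat, its axis within 0.06 rad of the holder's y, the jaw closed (below 0.05 rad); the roller arm has been tripped and is back upright (below 0.08 rad) (x of lamp in the frame of seat between -0.004 and 0.004 m and z of lamp in the frame of seat between -0.003 and 0.003 m and y of lamp in the frame of seat between -0.013 and 0.013 m and angle between the x axis of lamp and the y axis of holder, either way round below 0.06 rad and value of joint jaw below 0.05 rad and linear speed of lamp below 0.02 m/s and value of joint lever below 0.08 rad and velocity of joint lever below 0.1 rad/s); the robot touches nothing.
It fails at once if the roller arm is driven too far (past 0.9 rad) (value of joint lever above 0.9 rad).
It fails at once if the lamp is dropped (falls free at over 0.6 m/s) (linear speed of lamp above 0.6 m/s and contact force between the fingers and lamp below 0.1 N).
It fails at once if an amber bottle is knocked over (angle between any of bottle1, bottle2, bottle3's own z axis and vertical above 0.6 rad).
It also fails if it takes over 67 s, if anything falls off the work surface, if the arm or the gripper's body presses on something with over 40 N, if the wrist force passes 120 N, or if a joint passes its speed limit or range.

## Working session

There is one attempt and no reset: what is moved stays moved. The work goes in short steps, Python scripts to look and compute and a tool call to move; the robot and the scene stay as the last step left them, time stands still between calls to the robot, and variables do not carry over. Pictures are saved under pics/ and viewed, at most 10 in all, crops included, and the job is handed in when it is done.

Besides the shell and the picture viewer there is one more tool, called after "Emit:" as name(argument=value, ...) on one line, values as JSON. move_arm: Moves the arm, as the interface text tells. Its arguments: {"type":"object","properties":{"travel":{"type":"array","items":{"type":"array","items":{"type":"number"}}},"dr":{"type":"array","items":{"type":"array","items":{"type":"number"}}},"hand":{"type":"array","items":{"type":"number"}}},"required":["travel","dr","hand"]}

```bash
mkdir -p pics; cat > h.py <<'E'
import numpy as np, cv2, json
from cell import arm
def grab(n):
    m=arm.camera_model(n); p,d=arm.grab_frame(n)
    np.savez(f'{n}.npz',p=p,d=d,K=m['mtx'],T=m['world_from_camera'],dist=np.array(m.get('dist',[])))
    return p,d,np.array(m['mtx']),np.array(m['world_from_camera'])
def load(n):
    z=np.load(f'{n}.npz'); return z['p'],z['d'],z['K'],z['T']
def cloud(d,K,T):
    v,u=np.mgrid[:d.shape[0],:d.shape[1]]
    P=np.stack([(u-K[0,2])/K[0,0]*d,-(v-K[1,2])/K[1,1]*d,-d],-1)
    return P@T[:3,:3].T+T[:3,3]
def ray(u,v,K,T,z):
    r=T[:3,:3]@np.array([(u-K[0,2])/K[0,0],-(v-K[1,2])/K[1,1],-1]); o=T[:3,3]
    return o+r*(z-o[2])/r[2]
E
python3 - <<'E'
from h import *
print(arm.get_obs())
for n in ['scene','side','wrist']:
    p,d,K,T=grab(n); print(n,{k:(v if k not in('mtx','world_from_camera') else np.round(v,3).tolist()) for k,v in arm.camera_model(n).items()})
    cv2.imwrite(f'pics/{n}0.png',p[...,::-1])
E
```

```text
{'time_s': 0.0, 'joint_positions': array([-2.02822308e-01,  2.59337979e-01,  1.53609537e+00, -3.10675101e-05,
        1.34799869e+00, -2.02798509e-01]), 'qd': array([-0.00101245,  0.00025335,  0.00159108,  0.00015564,  0.0003312 ,
       -0.001163  ]), 'tau': array([ 1.06436883e-04, -4.46029150e+01, -2.90570551e+01, -7.42485804e-05,
        1.18754001e-02, -2.51378208e-05]), 'tcp_pos': array([5.49465145e-01, 1.10243867e-04, 2.30472467e-01]), 'tool_rot': array([-2.22038563e+00, -2.22034810e+00,  1.62860270e-03]), 'wrist_force': array([-0.00189644,  0.36312066, -0.68408723]), 'torque': array([-0.03008196, -0.00827639, -0.0022207 ]), 'grasp_force': 0.0, 'finger_gap': 0.08518813367032409}
scene {'mtx': [[355.201, 0.0, 253.691], [0.0, 355.201, 193.072], [0.0, 0.0, 1.0]], 'world_from_camera': [[-0.133, -0.772, 0.622, 1.08], [0.991, -0.095, 0.095, 0.025], [-0.014, 0.629, 0.777, 0.746], [0.0, 0.0, 0.0, 1.0]]}
side {'mtx': [[470.667, 0.0, 258.468], [0.0, 470.667, 180.166], [0.0, 0.0, 1.0]], 'world_from_camera': [[0.75, 0.385, -0.538, -0.156], [-0.662, 0.447, -0.602, -0.898], [0.009, 0.807, 0.59, 0.89], [0.0, 0.0, 0.0, 1.0]]}
wrist {'mtx': [[297.356, 0.0, 255.307], [0.0, 297.356, 187.74], [0.0, 0.0, 1.0]], 'world_from_camera': [[1.0, -0.0, 0.002, 0.55], [-0.0, 0.962, 0.272, 0.069], [-0.002, -0.272, 0.962, 0.373], [0.0, 0.0, 0.0, 1.0]]}
```

View pics/scene0.png

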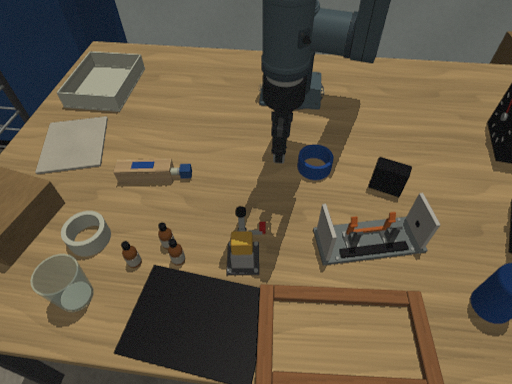

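View pics/side0.png

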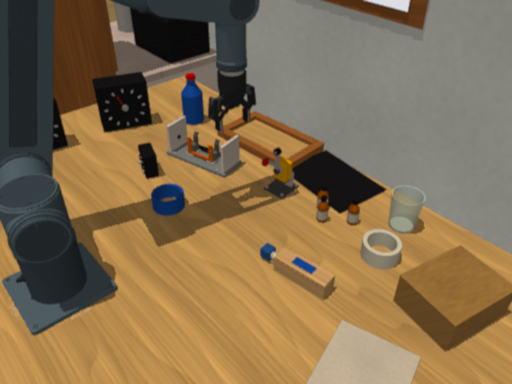

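The scene view shows the sleeve around (145,172), with the blue cap at (185,171). The switch is at (243,245) with its red stop at (263,227), the holder is at (370,240), and the bottles are at (130,255), (165,233) and (177,250). The blue ring at (316,162) is a distractor. Next I'll measure these from both views.

```bash
python3 - <<'E'
from h import *
for n in ['scene','side']:
    p,d,K,T=load(n); P=cloud(d,K,T); hsv=cv2.cvtColor(p,cv2.COLOR_RGB2HSV)
    H,S,V=[hsv[...,i].astype(int) for i in range(3)]
    ok=(d>0)&(P[...,0]>0.2)&(P[...,0]<1.0)&(abs(P[...,1])<0.65)
    ms={'blue':(H>100)&(H<125)&(S>150)&(V>50),'orange':(H<15)&(S>190)&(V>150)&(P[...,2]>0.02),'red':((H<5)|(H>174))&(S>190)&(V>90)&(P[...,2]>0.04),'yellow':(H>18)&(H<28)&(S>180)&(V>120)&(P[...,2]>0.03),
     'amber':(H<14)&(S>100)&(V<170)&(V>40)&(P[...,2]>0.02)&(P[...,1]<-0.1),'dark':(V<60)&(P[...,2]>0.01)&(P[...,0]>.45),'white':(S<40)&(V>150)&(P[...,2]>0.01)}
    for k,m in ms.items():
        c,l,st,ce=cv2.connectedComponentsWithStats(((m&ok)*255).astype(np.uint8))
        for i in range(1,c):
            if st[i,4]<15: continue
            Q=P[l==i]
            (cx,cy),wh,a=cv2.minAreaRect((Q[:,:2]*1000).astype(np.float32))
            print(n,k,st[i,4],ce[i].round(0),'med',np.median(Q,0).round(3),'lo',np.percentile(Q,3,0).round(3),'hi',np.percentile(Q,97,0).round(3),'rect',round(cx),round(cy),np.round(wh),round(a))
# sleeve top
for n in ['scene','side']:
    p,d,K,T=load(n); P=cloud(d,K,T)
    m=(P[...,2]>0.044)&(P[...,2]<0.056)&(P[...,0]>0.3)&(P[...,0]<0.6)&(P[...,1]<-0.15)&(P[...,1]>-0.5)
    c,l,st,ce=cv2.connectedComponentsWithStats((m*255).astype(np.uint8))
    for i in range(1,c):
        if st[i,4]>200:
            Q=P[l==i]; print(n,'sleeve',st[i],Q.mean(0),cv2.minAreaRect((Q[:,:2]*1000).astype(np.float32)))
    m=(P[...,2]>0.008)&(P[...,2]<0.016)&(P[...,0]>0.5)&(P[...,0]<0.9)&(P[...,1]>0.05)&(P[...,1]<.5)
    Q=P[m]; print(n,'base',len(Q),cv2.minAreaRect((Q[:,:2]*1000).astype(np.float32)))
E
```

```text
scene blue 800 [315. 162.] med [0.388 0.092 0.035] lo [0.331 0.049 0.008] hi [0.419 0.133 0.049] rect 373 91 [90. 95.] 89
scene blue 123 [143. 165.] med [ 0.461 -0.372  0.05 ] lo [ 0.45  -0.4    0.047] hi [ 0.472 -0.346  0.052] rect 461 -373 [23. 57.] 6
scene blue 98 [185. 170.] med [ 0.453 -0.26   0.036] lo [ 0.435 -0.272  0.016] hi [ 0.464 -0.246  0.039] rect 449 -260 [29. 27.] 8
scene blue 1449 [496. 297.] med [0.748 0.441 0.076] lo [0.708 0.432 0.012] hi [0.768 0.471 0.134] rect 738 452 [77. 40.] 20
scene amber 86 [165. 234.] med [ 0.676 -0.244  0.058] lo [ 0.66  -0.258  0.045] hi [ 0.683 -0.235  0.07 ] rect 671 -246 [22. 27.] 42
scene amber 96 [175. 250.] med [ 0.713 -0.209  0.057] lo [ 0.7   -0.224  0.044] hi [ 0.721 -0.201  0.07 ] rect 712 -212 [20. 29.] 34
scene amber 100 [129. 253.] med [ 0.732 -0.308  0.057] lo [ 0.717 -0.322  0.044] hi [ 0.74  -0.3    0.068] rect 729 -310 [20. 28.] 49
scene dark 5769 [285.  62.] med [0.584 0.002 0.455] lo [ 0.561 -0.032  0.302] hi [0.619 0.035 0.537] rect 569 4 [97. 87.] 36
scene dark 37 [184. 174.] med [ 0.462 -0.26   0.026] lo [ 0.455 -0
[... 4937 characters left out ...]
222 [401. 223.] med [ 0.788 -0.433  0.033] lo [ 0.779 -0.451  0.013] hi [ 0.807 -0.407  0.058] rect 790 -432 [19. 56.] 28
scene sleeve [113 159  59  15 736] [ 0.46551936 -0.37214358  0.04881802] ((463.736572265625, -372.9786682128906), (49.27992630004883, 151.01219177246094), 9.177024841308594)
scene base 10693 ((727.6846313476562, 241.09715270996094), (357.48223876953125, 459.8021545410156), 15.672086715698242)
side sleeve [274 247  61  41 923] [ 0.46144285 -0.37883724  0.04863297] ((462.65435791015625, -374.669921875), (49.77442932128906, 152.46795654296875), 9.215202331542969)
side base 1736 ((708.9655151367188, 257.2856750488281), (411.70477294921875, 383.42919921875), 89.49249267578125)
```

Emit:
move_arm(travel=[[-20,-45,-10],[-40,-90,-20],[-55,-135,-35],[-70,-180,-45],[-85,-225,-55],[-104,-264,-60],[-104,-264,-60],[-104,-264,-60]], dr=[[0,0,0.03],[0,0,0.06],[0,0,0.09],[0,0,0.12],[0,0,0.14],[0,0,0.16],[0,0,0.16],[0,0,0.16]], hand=[-1,-1,-1,-1,-1,-1,-1,-1])

```text
time_s: 0.95
tcp_pos: [0.4453, -0.2646, 0.1708]
tool_rot: [-2.04, -2.388, -0.001]
wrist_force: [0.5, -0.3, -0.2]
finger_gap: 0.0854
grasp_force: 0.0
```

```bash
python3 - <<'E'
from h import *
p,d,K,T=grab('wrist'); print(np.round(T,3).tolist(), arm.get_obs()['tcp_pos'])
cv2.imwrite('pics/wrist1.png',p[...,::-1])
P=cloud(d,K,T); hsv=cv2.cvtColor(p,cv2.COLOR_RGB2HSV); H,S,V=[hsv[...,i].astype(int) for i in range(3)]
m=(H>100)&(H<125)&(S>130)&(V>40)&(d>0)
c,l,st,ce=cv2.connectedComponentsWithStats((m*255).astype(np.uint8))
for i in range(1,c):
    if st[i,4]<200: continue
    Q=P[l==i]; zt=np.percentile(Q[:,2],90); Q=Q[abs(Q[:,2]-zt)<0.004]
    print(st[i],ce[i],zt,Q.mean(0).round(4),cv2.minAreaRect((Q[:,:2]*1000).astype(np.float32)))
m=(abs(P[...,2]-.05)<.004)&(d>0)&(P[...,1]<-0.28)
Q=P[m]; print(len(Q),Q.mean(0),cv2.minAreaRect((Q[:,:2]*1000).astype(np.float32)))
E
```

```text
[[0.988, -0.15, -0.042, 0.435], [0.156, 0.951, 0.268, -0.197], [-0.001, -0.271, 0.962, 0.313], [0.0, 0.0, 0.0, 1.0]] [ 0.44589099 -0.26369207  0.17110368]
[ 242  158   31   34 1014] [257.29191321 174.46252465] 0.03810344194246562 [ 0.4469 -0.2623  0.0372] ((446.7755126953125, -262.6243591308594), (28.696887969970703, 29.660566329956055), 9.778010368347168)
[ 244  262   25   51 1210] [256.20082645 286.70743802] 0.051059190016429626 [ 0.4635 -0.3732  0.0502] ((463.4068603515625, -374.263916015625), (24.65623664855957, 60.111351013183594), 9.194706916809082)
5053 [ 0.46580827 -0.35542675  0.04946866] ((570.7481689453125, -378.3403015136719), (155.70193481445312, 288.9090576171875), 86.78799438476562)
```

View pics/wrist1.png

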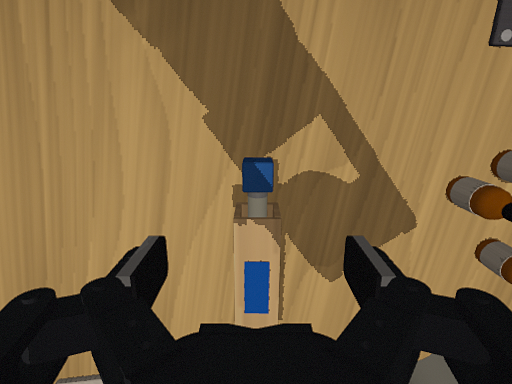

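The cap is at (257,175) and the sleeve mouth is at row 215. The cap top measures 38 mm high, as it should. Next is to go down and grip it.

Emit:
move_arm(travel=[[1,3,-45],[1,3,-90],[1,3,-130],[1,3,-155],[1,3,-165],[1,3,-165],[1,3,-165],[1,3,-165]], dr=[[0,0,0],[0,0,0],[0,0,0],[0,0,0],[0,0,0],[0,0,0],[0,0,0],[0,0,0]], hand=[-1,-1,-1,-1,-1,-1,0.2,0.6])

```text
time_s: 1.8
tcp_pos: [0.4483, -0.2616, 0.008]
tool_rot: [2.034, 2.39, -0.0]
wrist_force: [-0.6, -0.4, 0.1]
finger_gap: 0.0591
grasp_force: 0.0
```

Emit:
move_arm(travel=[[0,0,0],[0,0,0],[0,0,0],[0,0,0],[0,0,0],[0,0,2],[0,0,3]], dr=[[0,0,0],[0,0,0],[0,0,0],[0,0,0],[0,0,0],[0,0,0],[0,0,0]], hand=[1,1,1,1,1,1,1])

```text
time_s: 2.5
tcp_pos: [0.4469, -0.261, 0.0096]
tool_rot: [2.037, 2.392, 0.0]
wrist_force: [-0.5, -0.3, -1.5]
finger_gap: 0.0291
grasp_force: 59.0
```

Emit:
move_arm(travel=[[-3,20,0],[-7,45,0],[-12,75,0],[-17,105,0],[-22,135,0],[-27,165,0],[-31,195,0],[-31,195,0]], dr=[[0,0,0],[0,0,0],[0,0,0],[0,0,0],[0,0,0],[0,0,0],[0,0,0],[0,0,0]], hand=[1,1,1,1,1,1,1,1])

```text
time_s: 3.3
tcp_pos: [0.4137, -0.0626, 0.009]
tool_rot: [-2.031, -2.392, 0.001]
wrist_force: [-0.3, 0.1, -0.6]
finger_gap: 0.029
grasp_force: 59.1
```

```bash
python3 - <<'E'
from h import *
for n in ['scene','side']:
    p,d,K,T=grab(n); P=cloud(d,K,T); hsv=cv2.cvtColor(p,cv2.COLOR_RGB2HSV); H,S,V=[hsv[...,i].astype(int) for i in range(3)]
    m=(H>100)&(H<125)&(S>130)&(V>40)&(d>0)&(P[...,0]>.35)&(P[...,0]<.5)&(P[...,1]<.06)&(P[...,1]>-.34)
    c,l,st,ce=cv2.connectedComponentsWithStats((m*255).astype(np.uint8))
    for i in range(1,c):
        if st[i,4]<20: continue
        Q=P[l==i]; print(n,st[i],ce[i].round(),Q.min(0).round(3),Q.max(0).round(3))
    if n=='side': cv2.imwrite('pics/side1.png',cv2.resize(p[200:330,150:350,::-1],None,fx=3,fy=3))
E
```

```text
scene [298 150   7  25 108] [301. 161.] [0.35  0.046 0.008] [0.406 0.06  0.049]
scene [195 163  11  14 124] [200. 169.] [ 0.424 -0.234  0.013] [ 0.455 -0.205  0.04 ]
side [169 194  15  20 186] [177. 204.] [0.351 0.037 0.003] [0.399 0.06  0.051]
side [210 211   9  15  62] [213. 216.] [ 0.399 -0.086  0.016] [ 0.43  -0.053  0.061]
side [249 237  14  16 153] [255. 245.] [ 0.421 -0.243  0.014] [ 0.451 -0.212  0.042]
```

View pics/side1.png

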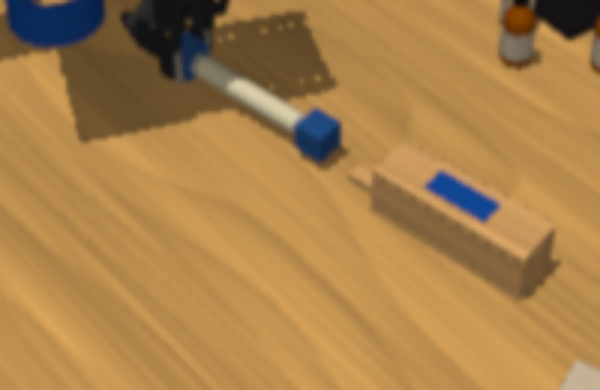

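The lamp hangs clear of the tongue: the rear cap is at about (320,135) in the crop and the sleeve is behind it. Lowering it to the bench.

Emit:
move_arm(travel=[[0,0,-3],[0,0,-6],[0,0,-8],[0,0,-9],[0,0,-9]], dr=[[0,0,0],[0,0,0],[0,0,0],[0,0,0],[0,0,0]], hand=[1,1,1,1,1])

```text
time_s: 3.9
tcp_pos: [0.416, -0.0663, 0.0001]
tool_rot: [-2.037, -2.391, 0.0]
wrist_force: [-0.3, -0.4, -0.9]
finger_gap: 0.0292
grasp_force: 59.2
```

Emit:
move_arm(travel=[[0,0,-1],[0,0,-2],[0,0,-2]], dr=[[0,0,0],[0,0,0],[0,0,0]], hand=[1,1,1])

```text
time_s: 4.2
tcp_pos: [0.4161, -0.0663, -0.0003]
tool_rot: [2.036, 2.392, -0.0]
wrist_force: [-5.8, -0.1, 18.6]
finger_gap: 0.0293
grasp_force: 70.6
```

Emit:
move_arm(travel=[[0,0,1],[0,0,1],[0,0,1],[0,0,1],[0,0,1],[0,0,1],[0,0,1],[0,0,1]], dr=[[0,0,0],[0,0,0],[0,0,0],[0,0,0],[0,0,0],[0,0,0],[0,0,0],[0,0,0]], hand=[0.2,0,-0.4,-1,-1,-1,-1,-1])

```text
time_s: 5.0
tcp_pos: [0.416, -0.0659, -0.0008]
tool_rot: [-2.037, -2.392, 0.0]
wrist_force: [-0.8, -0.0, -0.8]
finger_gap: 0.0851
grasp_force: 0.0
```

Emit:
move_arm(travel=[[0,0,30],[0,0,70],[5,-40,110],[10,-80,150],[10,-80,150],[10,-80,150]], dr=[[0,0,0],[0,0,0],[0,0,0],[0,0,0],[0,0,0],[0,0,0]], hand=[-1,-1,-1,-1,-1,-1])

```text
time_s: 5.6
tcp_pos: [0.4271, -0.1477, 0.1507]
tool_rot: [2.037, 2.386, 0.001]
wrist_force: [-0.3, -0.1, -0.0]
finger_gap: 0.0853
grasp_force: 0.0
```

```bash
cat > lamp.py <<'E'
from h import *
o=arm.get_obs(); p,d,K,T=grab('wrist'); P=cloud(d,K,T); hsv=cv2.cvtColor(p,cv2.COLOR_RGB2HSV); H,S,V=[hsv[...,i].astype(int) for i in range(3)]
print(o['tcp_pos'].round(4))
m=(H>100)&(H<125)&(S>130)&(V>40)&(d>0)
c,l,st,ce=cv2.connectedComponentsWithStats((m*255).astype(np.uint8))
for i in range(1,c):
    if st[i,4]<150: continue
    Q=P[l==i]; zt=np.percentile(Q[:,2],80); Q=Q[abs(Q[:,2]-zt)<0.003]
    r=cv2.minAreaRect((Q[:,:2]*1000).astype(np.float32)); print(st[i],ce[i].round(1),'top',round(zt,4),np.round(r[0],1),np.round(r[1],1),round(r[2],1))
E
python3 lamp.py
```

```text
[ 0.4271 -0.1477  0.1507]
[ 240   71   35   37 1242] [256.9  88.4] top 0.03 [416.5 -68.4] [28.9 28.9] 8.2
[241 234  30  38 904] [255.3 255.7] top 0.0297 [ 440.2 -225.6] [28.8 30.1] 8.3
```

Both caps have tops at 30 mm, 159 mm apart, so the lamp is lying flat with its middle at (0.4284, -0.147). Now to take it by the middle.

Emit:
move_arm(travel=[[1,1,-45],[1,1,-90],[1,1,-130],[1,1,-148],[1,1,-148],[1,1,-148],[1,1,-148],[1,1,-148]], dr=[[0,0,-0.01],[0,0,-0.01],[0,0,-0.01],[0,0,-0.01],[0,0,-0.01],[0,0,-0.01],[0,0,-0.01],[0,0,-0.01]], hand=[-1,-0.7,-0.4,-0.2,0.1,0.4,0.7,1])

```text
time_s: 6.45
tcp_pos: [0.4266, -0.143, 0.0004]
tool_rot: [-2.047, -2.382, -0.001]
wrist_force: [3.0, 0.2, 6.0]
finger_gap: 0.0182
grasp_force: 59.5
```

Emit:
move_arm(travel=[[0,0,0],[0,0,0],[0,0,0],[0,0,15],[0,0,45],[0,0,90],[0,0,140],[0,0,190]], dr=[[0,0,0],[0,0,0],[0,0,0],[0,0,0],[0,0,0],[0,0,0],[0,0,0],[0,0,0]], hand=[1,1,1,1,1,1,1,1])

```text
time_s: 7.25
tcp_pos: [0.4249, -0.1422, 0.1903]
tool_rot: [-2.043, -2.378, 0.001]
wrist_force: [1.5, -0.1, -2.1]
finger_gap: 0.0182
grasp_force: 58.7
```

Emit:
move_arm(travel=[[22,45,10],[44,90,20],[65,135,30],[86,180,40],[107,225,50],[128,270,55],[149,315,60],[170,360,60]], dr=[[0,0,0.01],[0,0,0.03],[0,0,0.05],[0,0,0.07],[0,0,0.08],[0,0,0.09],[0,0,0.1],[0,0,0.108]], hand=[1,1,1,1,1,1,1,1])

```text
time_s: 8.05
tcp_pos: [0.5939, 0.2152, 0.2486]
tool_rot: [-1.913, -2.488, 0.005]
wrist_force: [1.6, -0.1, -1.3]
finger_gap: 0.018
grasp_force: 58.9
```

Emit:
move_arm(travel=[[2,7,0],[2,7,0],[2,7,0]], dr=[[0,0,0],[0,0,0],[0,0,0]], hand=[1,1,1])

```text
time_s: 8.35
tcp_pos: [0.5957, 0.2186, 0.249]
tool_rot: [-1.915, -2.487, 0.006]
wrist_force: [0.5, 0.4, -1.2]
finger_gap: 0.0183
grasp_force: 59.0
```

```bash
cat > hold.py <<'E'
import sys; from h import *
o=arm.get_obs(); print('tcp',o['tcp_pos'].round(4),o['tool_rot'].round(3),o['wrist_force'].round(1))
p,d,K,T=grab('wrist'); cv2.imwrite('pics/'+sys.argv[1],p[...,::-1]); P=cloud(d,K,T); hsv=cv2.cvtColor(p,cv2.COLOR_RGB2HSV); H,S,V=[hsv[...,i].astype(int) for i in range(3)]
c0=np.array([.597,.2275]); a=np.deg2rad(14.8); R=np.array([[np.cos(a),np.sin(a)],[-np.sin(a),np.cos(a)]])
L=np.concatenate([(P[...,:2]-c0)@R.T,P[...,2:]],-1); ok=(d>0)&(abs(L[...,0])<.08)&(abs(L[...,1])<.14)
def comp(m,nm,k=40):
    c,l,st,ce=cv2.connectedComponentsWithStats((m*255).astype(np.uint8))
    for i in range(1,c):
        if st[i,4]<k: continue
        Q=L[l==i]*1000; r=cv2.minAreaRect(Q[:,:2].astype(np.float32))
        print(nm,st[i].tolist(),'med',np.median(Q,0).round(1),'lo',np.percentile(Q,2,0).round(1),'hi',np.percentile(Q,98,0).round(1),'ang',round(r[2],1))
comp(ok&(H<16)&(S>150)&(V>100),'orange')
comp(ok&(abs(L[...,2]-.112)<.005),'cheektop')
comp(ok&(abs(L[...,2]-.012)<.004)&(S<60),'base',150)
comp(ok&(abs(L[...,2]-.081)<.005)&(L[...,0]>0)&(abs(L[...,1])<.06)&(abs(L[...,1])>.03),'prongtop',10)
comp(ok&(H>100)&(H<125)&(S>130)&(V>40),'cap')
comp(ok&(S<50)&(V>130)&(L[...,2]>.15),'tube')
E
python3 hold.py wrist2.png
```

```text
tcp [0.5957 0.2186 0.249 ] [-1.915 -2.487  0.006] [ 0.5  0.4 -1.2]
cheektop [209, 36, 105, 13, 606] med [ 10.5 113.9 111.3] lo [-43.1 106.9 108.9] hi [ 44.4 115.9 112.8] ang 90.0
base [278, 59, 24, 175, 893] med [ 47.  -18.9  11.3] lo [  28.  -107.9    9.6] hi [ 50.3 104.5  13.7] ang 89.6
base [221, 126, 13, 100, 1062] med [-41.3 -28.6  11.3] lo [-48.2 -95.6   9.6] hi [-34.4  30.5  13. ] ang 0.2
prongtop [278, 197, 6, 14, 78] med [ 23.  -45.8  80.7] lo [ 20.7 -52.7  77. ] hi [ 26.6 -39.   82.6] ang 0.9
cap [214, 41, 84, 86, 6873] med [ -3.4  67.4 277.9] lo [-17.3  52.8 276.4] hi [ 10.7  80.8 279.2] ang 71.5
tube [220, 40, 74, 1, 74] med [ -2.9  81.7 276.5] lo [-15.2  81.5 274.9] hi [  9.4  82.  277.6] ang 0.1
tube [232, 127, 47, 201, 7690] med [ -3.4  14.4 271.9] lo [-12.1 -39.7 267. ] hi [  5.1  50.  273.8] ang 0.2
```

View pics/wrist2.png

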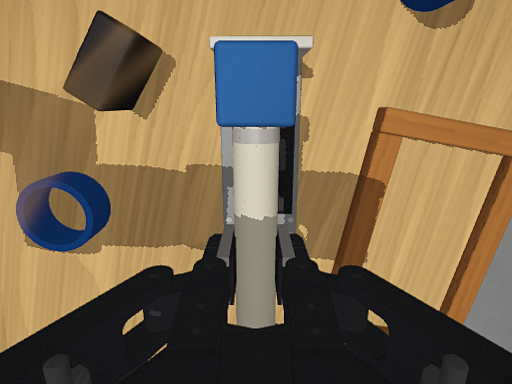

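The caption frame reads clearly: the cap is at (256,83) above the +y cheek at row 42, the tube lies along column 256, and the base edges are at columns 222 and 300. The lamp needs to move about +4 mm across and +12 mm along the holder. I'll shift it, come down to just above the clips, and look again.

Emit:
move_arm(travel=[[1,13,0],[1,13,-20],[1,13,-60],[1,13,-100],[1,13,-125],[1,13,-130],[1,13,-130],[1,13,-130]], dr=[[0,0,0],[0,0,0],[0,0,0],[0,0,0],[0,0,0],[0,0,0],[0,0,0],[0,0,0]], hand=[1,1,1,1,1,1,1,1])

```text
time_s: 9.2
tcp_pos: [0.5999, 0.2318, 0.1234]
tool_rot: [1.917, 2.486, 0.004]
wrist_force: [-0.2, 0.6, -0.7]
finger_gap: 0.0181
grasp_force: 59.0
```

```bash
python3 hold.py wrist3.png; python3 - <<'E'
from h import *
from h import load
p,d,K,T=load('wrist'); P=cloud(d,K,T); hsv=cv2.cvtColor(p,cv2.COLOR_RGB2HSV); H,S,V=[hsv[...,i].astype(int) for i in range(3)]
c0=np.array([.597,.2275]); a=np.deg2rad(14.8); R=np.array([[np.cos(a),np.sin(a)],[-np.sin(a),np.cos(a)]])
L=np.concatenate([(P[...,:2]-c0)@R.T,P[...,2:]],-1)*1000
m=(S<60)&(V>100)&(L[...,2]>130)&(abs(L[...,0])<15)&(d>0)
for y in range(-40,60,10):
    Q=L[m&(abs(L[...,1]-y)<4)]
    if len(Q)>30: print(y,np.percentile(Q[:,0],[1,99]).mean().round(2),Q[:,2].max().round(1))
for n in ['scene']:
    p,d,K,T=grab(n); P=cloud(d,K,T); L=np.concatenate([(P[...,:2]-c0)@R.T,P[...,2:]],-1)*1000
    hsv=cv2.cvtColor(p,cv2.COLOR_RGB2HSV); H,S,V=[hsv[...,i].astype(int) for i in range(3)]
    for s in (1,-1):
        m=(abs(L[...,2]-112)<3)&(abs(L[...,0])<60)&(L[...,1]*s>100)&(L[...,1]*s<125)
        if m.sum()>20: print('cheek',s,L[m].min(0).round(1),L[m].max(0).round(1))
    m=(H>100)&(H<125)&(S>130)&(V>40)&(d>0)&(abs(L[...,0])<60)&(abs(L[...,1])<120)&(L[...,2]>125)
    c,l,st,ce=cv2.connectedComponentsWithStats((m*255).astype(np.uint8))
    for i in range(1,c):
        if st[i,4]>30: print('cap',L[l==i].min(0).round(1),L[l==i].max(0).round(1))
    cv2.imwrite('pics/scene1.png',cv2.resize(p[150:290,290:460,::-1],None,fx=4,fy=4))
E
```

```text
tcp [0.5999 0.2318 0.1234] [1.917 2.486 0.004] [-0.2  0.6 -0.7]
orange [215, 132, 18, 40, 438] med [-15.7  44.2  78.9] lo [-20.8  25.7  25.4] hi [-11.4  50.6  82.9] ang 79.4
orange [226, 185, 8, 39, 253] med [-17.7 -11.1  25.3] lo [-20.5 -27.4  23.7] hi [-14.9   4.6  26.6] ang 89.0
cheektop [152, 4, 193, 27, 4774] med [  0.9 110.8 111.3] lo [-41.8 106.4 107.9] hi [ 43.1 116.  112.8] ang 0.3
base [188, 53, 44, 206, 4816] med [-37.7  32.   11.4] lo [-48.3 -49.6  10. ] hi [-23.1 104.6  13.4] ang 0.2
base [297, 53, 16, 189, 1459] med [46.7 61.2 11.4] lo [ 38.4 -43.   10. ] hi [ 50.2 106.7  13.8] ang 0.6
prongtop [279, 139, 13, 24, 281] med [22.4 44.2 80.6] lo [19.1 37.  77.4] hi [26.2 50.6 82.7] ang 0.5
cap [214, 41, 84, 86, 6906] med [  3.8  79.2 152.2] lo [-10.1  64.7 150.7] hi [ 18.   92.7 153.6] ang 89.2
-30 3.95 149.1
-20 3.99 149.1
-10 3.94 160.2
0 3.99 148.8
10 3.17 197.3
20 3.79 148.4
30 4.02 148.7
40 4.0 148.7
50 4.04 148.9
cheek 1 [-43.5 105.9 109. ] [ 45.3 117.2 114.3]
cheek -1 [ -43.1 -119.3  109.1] [  46.1 -109.   113.9]
cap [-11.   63.4 127.6] [ 20.3  93.3 155.9]
cap [-10.4 -96.1 128.7] [ 20.3 -66.5 156.1]
```

View pics/scene1.png

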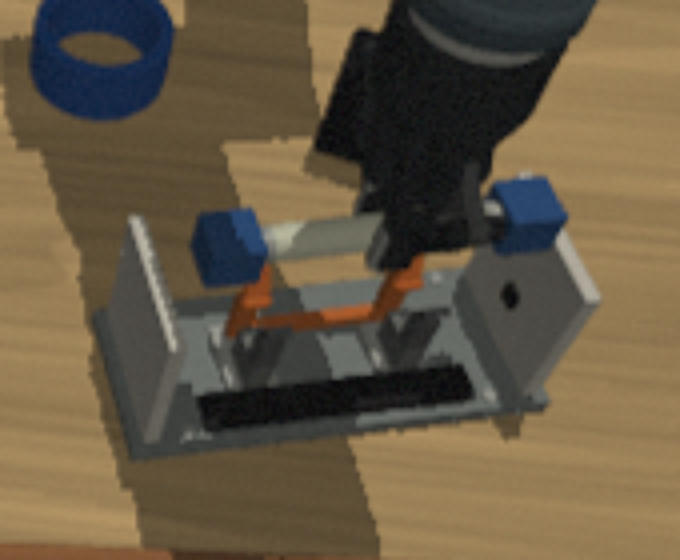

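The lamp hangs level above the clips and parallel to the holder, about 3 mm too far towards +x. I'll correct that and go down.

Emit:
move_arm(travel=[[-3,-1,0],[-3,-1,-15],[-3,-1,-35],[-3,-1,-50],[-3,-1,-58],[-3,-1,-64],[-3,-1,-68],[-3,-1,-68]], dr=[[0,0,0],[0,0,0],[0,0,0],[0,0,0],[0,0,0],[0,0,0],[0,0,0],[0,0,0]], hand=[1,1,1,1,1,1,1,1])

```text
time_s: 10.1
tcp_pos: [0.5972, 0.2311, 0.0542]
tool_rot: [1.916, 2.487, 0.004]
wrist_force: [4.6, 0.9, 1.5]
finger_gap: 0.0181
grasp_force: 59.3
```

Emit:
move_arm(travel=[[0,0,-3],[0,0,-6],[0,0,-9],[0,0,-12],[0,0,-14],[0,0,-15],[0,0,-16],[0,0,-16]], dr=[[0,0,0],[0,0,0],[0,0,0],[0,0,0],[0,0,0],[0,0,0],[0,0,0],[0,0,0]], hand=[1,1,1,1,1,1,1,1])

```text
time_s: 10.9
tcp_pos: [0.5946, 0.2306, 0.0374]
tool_rot: [-1.916, -2.488, 0.002]
wrist_force: [-1.3, -0.2, 2.3]
finger_gap: 0.018
grasp_force: 59.4
```

```bash
python3 hold.py wrist4.png
```

```text
tcp [0.5946 0.2306 0.0374] [-1.916e+00 -2.488e+00  2.000e-03] [-1.3 -0.2  2.3]
orange [192, 146, 52, 87, 2459] med [-15.7  44.2  72.8] lo [-22.8   9.   24.6] hi [-7.  51.  82.4] ang 75.9
orange [228, 293, 8, 31, 119] med [-14.9 -39.8  37.3] lo [-16.7 -49.1  25.4] hi [-13.6 -38.5  46.6] ang 0.1
cheektop [173, 294, 165, 49, 3351] med [ -1.3  19.7 112.8] lo [-21.5  12.5 107.3] hi [ 19.   20.7 116.8] ang 0.5
cheektop [28, 309, 103, 75, 3717] med [-44.2  10.9 112.1] lo [-56.9  -6.1 107.2] hi [-40.3  15.7 116.7] ang 35.8
cheektop [382, 309, 101, 75, 3712] med [ 41.9  11.  112.1] lo [ 38.   -5.9 107.3] hi [ 54.7  15.7 116.6] ang 52.2
base [163, 26, 193, 248, 14700] med [-28.3  74.1  11.5] lo [-47.9 -20.8  10.1] hi [ 49.4 106.6  15.3] ang 90.0
base [277, 182, 19, 52, 640] med [16.5 11.5 11.4] lo [12.  -2.8 10.3] hi [21.9 26.7 13.7] ang 0.6
prongtop [306, 167, 30, 44, 1073] med [21.3 44.1 80.3] lo [17.8 36.7 76.3] hi [26.2 50.5 82.8] ang 1.9
cap [213, 40, 85, 87, 6979] med [-1.4 79.6 66.3] lo [-15.5  64.8  64.7] hi [12.6 93.1 67.7] ang 89.8
```

Emit:
move_arm(travel=[[0,0,-1],[0,0,-1],[0,0,-2],[0,0,-2]], dr=[[0,0,0],[0,0,0],[0,0,0],[0,0,0]], hand=[1,1,1,1])

```text
time_s: 11.35
tcp_pos: [0.5947, 0.2307, 0.0372]
tool_rot: [-1.917, -2.489, 0.001]
wrist_force: [-6.2, -1.9, 14.2]
finger_gap: 0.0181
grasp_force: 60.6
```

The lamp is seated on the forks: 14 N of upward reaction, and the cap top at 66 mm against an expected 67. Letting go and rising.

Emit:
move_arm(travel=[[0,0,2],[0,0,2],[0,0,2],[0,0,2],[0,0,2],[0,0,2],[0,0,2]], dr=[[0,0,0],[0,0,0],[0,0,0],[0,0,0],[0,0,0],[0,0,0],[0,0,0]], hand=[0.2,0,-0.2,-0.4,-0.4,-0.4,-0.4])

```text
time_s: 12.05
tcp_pos: [0.5955, 0.2308, 0.0371]
tool_rot: [-1.917, -2.489, 0.0]
wrist_force: [0.3, 1.1, -0.3]
finger_gap: 0.0599
grasp_force: 0.0
```

Emit:
move_arm(travel=[[0,0,15],[0,0,45],[0,0,90],[0,0,135],[-15,-20,165],[-30,-40,180],[-30,-40,180],[-30,-40,180]], dr=[[0,0,0],[0,0,0],[0,0,0],[0,0,0],[0,0,0],[0,0,0],[0,0,0],[0,0,0]], hand=[-0.4,-0.4,-0.4,-0.4,-0.4,-0.4,-0.4,-0.4])

```text
time_s: 12.85
tcp_pos: [0.5657, 0.1907, 0.2187]
tool_rot: [1.917, 2.487, 0.003]
wrist_force: [0.5, 0.3, 0.5]
finger_gap: 0.0599
grasp_force: 0.0
```

```bash
python3 hold.py wrist5.png; python3 - <<'E'
from h import *
p,d,K,T=load('wrist'); P=cloud(d,K,T)
c0=np.array([.597,.2275]); a=np.deg2rad(14.8); R=np.array([[np.cos(a),np.sin(a)],[-np.sin(a),np.cos(a)]])
L=np.concatenate([(P[...,:2]-c0)@R.T,P[...,2:]],-1)*1000
for y in range(-90,95,15):
    m=(abs(L[...,1]-y)<4)&(abs(L[...,0])<14)&(L[...,2]<90)&(d>0)&(L[...,2]>50)
    if m.sum()>10: print(y,np.percentile(L[m][:,0],[2,98]).round(1),L[m][:,2].max().round(1))
# switch from scene
p,d,K,T=grab('scene'); P=cloud(d,K,T); hsv=cv2.cvtColor(p,cv2.COLOR_RGB2HSV); H,S,V=[hsv[...,i].astype(int) for i in range(3)]
ok=(d>0)&(P[...,0]>.58)&(P[...,0]<.8)&(P[...,1]>-.15)&(P[...,1]<.05)
for k,m in {'red':((H<6)|(H>172))&(S>150)&(P[...,2]>.07),'dark_hi':(P[...,2]>.135),'foot':(P[...,2]>.006)&(P[...,2]<.03)&(V<110)&(S<80),'yel':(H>18)&(H<32)&(S>150)&(P[...,2]>.04)}.items():
    Q=P[m&ok]*1000
    if len(Q)>5: print(k,len(Q),Q.min(0).round(),Q.max(0).round(),np.median(Q,0).round(1),cv2.minAreaRect(Q[:,:2].astype(np.float32)))
cv2.imwrite('pics/scene2.png',cv2.resize(p[190:290,200:460,::-1],None,fx=3,fy=3))
E
```

```text
tcp [0.5657 0.1907 0.2187] [1.917 2.487 0.003] [0.5 0.3 0.5]
orange [273, 92, 18, 30, 284] med [-13.7  43.2  73.2] lo [-20.4  28.5  25. ] hi [-5.9 50.6 82.7] ang 0.7
orange [272, 100, 1, 62, 62] med [-20.5  12.1  24.8] lo [-20.6 -20.8  19.2] hi [-20.   43.5  26.4] ang 0.5
orange [272, 161, 17, 42, 352] med [-15.1 -42.3  67.4] lo [-20.7 -52.9  24.3] hi [ -5.2 -30.5  82.5] ang 1.0
cheektop [249, 0, 120, 15, 1717] med [  0.  110.2 111.3] lo [-42.3 106.4 107.6] hi [ 42.9 114.7 112.9] ang 89.9
cheektop [251, 266, 67, 12, 719] med [ -12.9 -112.8  110.9] lo [ -42.5 -118.7  107.5] hi [  17.2 -108.8  112.3] ang 89.7
base [246, 23, 93, 216, 6890] med [-28.3  25.   11.4] lo [ -48.1 -108.2    9.8] hi [ 49.2 106.7  15.1] ang 0.2
base [279, 109, 7, 74, 393] med [-7.5 -4.8 11.8] lo [-11.1 -47.2  10.2] hi [-4.2 32.9 15.8] ang 0.6
base [304, 108, 6, 66, 218] med [20.6  0.1 11.8] lo [ 18.6 -37.4   9.8] hi [22.3 33.9 15.8] ang 0.5
prongtop [317, 93, 11, 16, 165] med [21.2 43.2 80.3] lo [17.6 37.  76.1] hi [26.2 50.1 83. ] ang 3.6
prongtop [312, 188, 11, 15, 134] med [ 21.7 -45.4  80.1] lo [ 18.  -52.7 
[... 486 characters left out ...]
3  13.7] 70.4
90 [-13.5  13.1] 70.8
red 49 [642. -29.  90.] [664. -18. 104.] [654.8 -23.2 101.1] ((652.971923828125, -23.781044006347656), (20.830894470214844, 8.762411117553711), 7.0134100914001465)
dark_hi 109 [648. -80. 141.] [667. -58. 163.] [662.1 -68.4 156.2] ((657.6187744140625, -69.25541687011719), (16.840648651123047, 20.88660430908203), 8.07744026184082)
foot 824 [ 639. -150.    6.] [800. -17.  30.] [725.7 -68.1   7.2] ((719.709228515625, -83.95589447021484), (160.24424743652344, 132.99801635742188), 0.7618035078048706)
yel 461 [670. -88.  54.] [709. -41. 103.] [698.5 -63.3  97.9] ((688.9279174804688, -64.02232360839844), (35.113006591796875, 44.503028869628906), 8.156832695007324)
```

View pics/scene2.png

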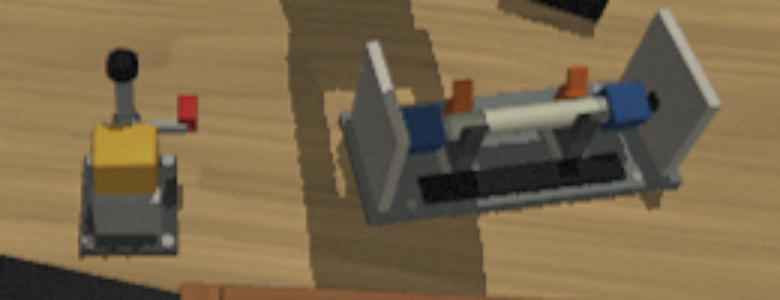

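The lamp is home: tube top at 62.8 mm level along its length, middle within 1 mm across, and the orange noses are over it. The roller is at (122,65) in the crop and the red stop at (187,112), on the roller's +y side. Next I'll stage the closed gripper on the -y side.

Emit:
move_arm(travel=[[12,-45,10],[25,-90,15],[40,-135,15],[52,-180,15],[65,-225,15],[80,-268,15],[97,-313,10],[97,-313,0]], dr=[[0,0,0],[0,0,-0.02],[0,0,-0.04],[0,0,-0.06],[0,0,-0.08],[0,0,-0.1],[0,0,-0.115],[0,0,-0.115]], hand=[0,0.5,1,1,1,1,1,1])

```text
time_s: 13.75
tcp_pos: [0.6644, -0.1284, 0.2153]
tool_rot: [2.063, 2.368, -0.003]
wrist_force: [0.5, 0.2, -0.5]
finger_gap: -0.0001
grasp_force: 0.0
```

Emit:
move_arm(travel=[[0,0,0],[0,0,0],[0,0,0]], dr=[[0,0,0],[0,0,0],[0,0,0]], hand=[1,1,1])

```text
time_s: 14.05
tcp_pos: [0.6625, -0.1204, 0.2174]
tool_rot: [-2.054, -2.376, -0.0]
wrist_force: [-0.3, 1.0, 0.1]
finger_gap: 0.0003
grasp_force: 0.0
```

```bash
python3 - <<'E'
from h import *
o=arm.get_obs(); print(o['tcp_pos'],o['tool_rot'],o['finger_gap'])
for n in ['wrist','side']:
    p,d,K,T=grab(n); P=cloud(d,K,T); hsv=cv2.cvtColor(p,cv2.COLOR_RGB2HSV); H,S,V=[hsv[...,i].astype(int) for i in range(3)]
    ok=(d>0)&(P[...,0]>.58)&(P[...,0]<.8)&(P[...,1]>-.11)&(P[...,1]<.05)&(P[...,2]<.165)
    for k,m in {'red':((H<6)|(H>172))&(S>150)&(P[...,2]>.07),'roller':(P[...,2]>.139)&(V<80),'yel':(H>18)&(H<32)&(S>150)&(P[...,2]>.04)&(P[...,2]<.11)}.items():
        c,l,st,ce=cv2.connectedComponentsWithStats(((m&ok)*255).astype(np.uint8))
        for i in range(1,c):
            if st[i,4]<15: continue
            Q=P[l==i]*1000; print(n,k,len(Q),Q.min(0).round(),Q.max(0).round(),np.median(Q,0).round(1),cv2.minAreaRect(Q[:,:2].astype(np.float32)))
    cv2.imwrite(f'pics/sw_{n}.png',p[...,::-1])
E
```

```text
[ 0.66251134 -0.12040575  0.21743617] [-2.05433819e+00 -2.37628232e+00 -3.43682949e-04] 0.00025425026039223184
wrist red 469 [641. -33.  87.] [663. -18. 104.] [652.4 -25.8 101.4] ((652.2925415039062, -25.641788482666016), (20.49441146850586, 12.87702751159668), 8.20600414276123)
wrist roller 719 [648. -81. 148.] [666. -59. 162.] [657.  -68.7 158.8] ((657.3680419921875, -69.9411849975586), (15.498104095458984, 22.162002563476562), 8.349259376525879)
wrist yel 2197 [668. -90.  41.] [707. -42. 102.] [687.  -65.   99.2] ((687.986572265625, -65.74459075927734), (36.06162643432617, 45.47953414916992), 7.399699687957764)
side red 32 [638. -37.  87.] [661. -20. 102.] [649.2 -29.7  98.5] ((649.8003540039062, -28.870502471923828), (25.158533096313477, 13.102601051330566), 18.45275115966797)
side roller 40 [644. -82. 141.] [661. -68. 160.] [650.2 -76.2 153.1] ((652.7085571289062, -75.22674560546875), (17.499710083007812, 13.65900993347168), 0.15978111326694489)
side yel 265 [651. -93.  40.] [712. -44. 102.] [678.4 -83.1  77.8] ((680.101318359375, -70.148193359375), (56.80009460449219, 46.297176361083984), 13.323208808898926)
```

View pics/sw_wrist.png

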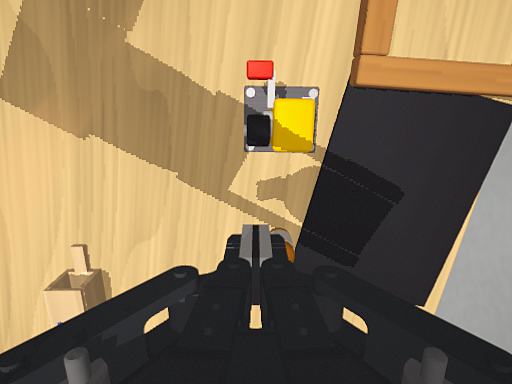

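The roller is at (258,130) and the closed fingertips at (256,250), in line with it on the -y side. The red stop is beyond, at (260,70). The measured roller position is (0.657, -0.070). I'll go down, then push about 65 mm for roughly 0.55 rad.

Emit:
move_arm(travel=[[0,0,-35],[0,0,-70],[0,0,-89],[0,0,-89],[-2,18,-89],[-4,30,-89],[-5,38,-89],[-5,38,-89]], dr=[[0,0,0],[0,0,0],[0,0,0],[0,0,0],[0,0,0],[0,0,0],[0,0,0],[0,0,0]], hand=[1,1,1,1,1,1,1,1])

```text
time_s: 14.95
tcp_pos: [0.6582, -0.0825, 0.1301]
tool_rot: [2.053, 2.375, 0.002]
wrist_force: [0.9, -1.5, -0.0]
finger_gap: -0.0002
grasp_force: 0.5
```

Emit:
move_arm(travel=[[-1,8,0],[-2,15,0],[-3,21,0],[-4,26,0],[-4,26,0],[-4,26,0],[-4,26,0]], dr=[[0,0,0],[0,0,0],[0,0,0],[0,0,0],[0,0,0],[0,0,0],[0,0,0]], hand=[1,1,1,1,1,1,1])

```text
time_s: 15.65
tcp_pos: [0.6534, -0.0584, 0.1284]
tool_rot: [-2.057, -2.374, 0.0]
wrist_force: [-1.5, -2.2, 1.5]
finger_gap: -0.0
grasp_force: 1.3
```

```bash
python3 - <<'E'
from h import *
o=arm.get_obs(); print(o['tcp_pos'],o['wrist_force'])
for n in ['wrist','scene']:
    p,d,K,T=grab(n); P=cloud(d,K,T); V=p.max(-1)
    L=P[...,:2]-np.array([.657,-.0703]); y=L@np.array([-.144,.99]); x=L@np.array([.99,.144])
    m=(d>0)&(abs(x)<.012)&(y>.01+(0 if n=='scene' else .012))&(y<.07)&(P[...,2]>.107)&(P[...,2]<.16)&(V<80)
    print(n,m.sum(), y[m].min().round(4),y[m].max().round(4),P[...,2][m].min().round(4),P[...,2][m].max().round(4))
    if n=='scene': cv2.imwrite('pics/push.png',cv2.resize(p[170:290,190:320,::-1],None,fx=4,fy=4))
E
```

```text
[ 0.65338946 -0.05840075  0.12840053] [-1.48065039 -2.16846344  1.54162537]
wrist 1834 0.022 0.0467 0.1388 0.1599
scene 134 0.011 0.0466 0.1111 0.1531
```

The roller's front edge is 46.6 mm out, so the lever is at about 0.53 rad: tripped and held. Backing off.

Emit:
move_arm(travel=[[1,-8,0],[2,-18,0],[4,-28,0],[6,-42,0],[9,-62,0],[9,-65,30],[9,-65,70],[9,-65,80]], dr=[[0,0,0],[0,0,0],[0,0,0],[0,0,0],[0,0,0],[0,0,0],[0,0,0],[0,0,0]], hand=[1,1,1,1,1,1,1,1])

```text
time_s: 16.55
tcp_pos: [0.6647, -0.1258, 0.2132]
tool_rot: [2.054, 2.368, 0.004]
wrist_force: [0.4, -0.4, 1.4]
finger_gap: -0.0002
grasp_force: 0.0
```

```bash
python3 - <<'E'
from h import *
p,d,K,T=grab('scene'); P=cloud(d,K,T)
c0=np.array([.597,.2275]); a=np.deg2rad(14.8); R=np.array([[np.cos(a),np.sin(a)],[-np.sin(a),np.cos(a)]])
L=np.concatenate([(P[...,:2]-c0)@R.T,P[...,2:]],-1)*1000
m=(abs(L[...,1])<30)&(abs(L[...,0])<14)&(L[...,2]>50)&(L[...,2]<95); print('tube',m.sum(),np.percentile(L[m],[2,50,98],axis=0).round(1).tolist())
p,d,K,T=grab('wrist'); P=cloud(d,K,T)
m=(p.max(-1)<80)&(P[...,2]>.139)&(P[...,2]<.165)&(abs(P[...,0]-.657)<.02)&(abs(P[...,1]+.06)<.045)
Q=P[m]*1000; print('roller',cv2.minAreaRect(Q[:,:2].astype(np.float32)),Q[:,2].max())
print(arm.get_obs()['tcp_pos'],arm.get_obs()['time_s'])
E
```

```text
tube 211 [[-5.2, -28.2, 51.4], [6.1, 0.4, 59.7], [12.2, 28.8, 63.4]]
roller ((657.1194458007812, -69.7508773803711), (15.791755676269531, 21.070240020751953), 7.856618881225586) 162.10048151412164
[ 0.66386475 -0.12488762  0.21081644] 16.65
```

The roller is back upright, the lamp is still home, and the gripper is clear of everything.

```bash
python3 -c "
from cell import arm
print(arm.finish_job())"
```

```text
the job is handed in; nothing more can be done
None
```

The job is handed in: the lamp is home under the closed jaw and let go, and the switch was tripped at about 0.53 rad and sprang back upright; the hand-in call returned no verdict.

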